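# Clamp a border tile in the drawing jig with the pull-and-turn swing clamp

## Task

Slide the narrow border tile gently along its channel until its end is fully home against the end stop. Then lock it down with the swing clamp: pull the sprung knob straight up out of its park slot, turn it anticlockwise until the arm is over the tile, feel for the notch and let the knob snap down into it, so that the rubber foot presses on the tile. Never force the pin sideways or press it down on the notch ring, leave the pot, jar and pounce pad alone, and let go at the end.

Things in the scene. Friction and masses are not known exactly. Their poses are not given: they have to be found in the camera images.
- jig: Fixed board 160 (x) x 300 (y) x 12 mm on the table; origin: centre of its underside; y points along the channel to the end stop, x mostly away from the robot. The channel, centred at x = +35 mm, lies between two aluminium rails, 7 mm high, 61 mm apart inside, from y = -60 to +130 mm, open at the -y end. Offsets said to be in jig axes mean these.
- end_stop: Fixed aluminium block 72 x 12 x 14 mm across the +y end of the channel; origin at the board's top (12 mm above the table), at the middle of the face that the tile meets; jig axes. More than 30 N harms it.
- tile: Loose narrow white traced border tile, 200 x 58 x 9 mm, about 0.2 kg, flat on the board in the channel; origin: centre of its underside; x along its length, towards the end stop. It starts 20 to 45 mm short of the stop; fully home its origin is 100 mm from the stop face. Its -x end stands out of the channel's open end and can be pushed there.
- detent_housing: Fixed dark steel base, 72 mm across, of the clamp, at jig x = -45, y = +30 mm; origin on its axis at the board's top. It carries a steel ring of 23 to 33 mm radius, flat top 18 mm above the board, with a wide park slot and one notch 7.4 mm wide. The ring's angle is set by hand: the notch is met somewhere at clamp_turn = 0.78 to 1.40. Over 30 N between pin and ring harms them.
- swing_clamp: Moving clamp part; origin on its vertical axis, at the board's top when down; x along the arm to the foot, z up. At x = -28 mm a 6 mm square steel pin hangs down; it runs on the ring and drops 6 mm into slot or notch. The flange and arm below the knob reach 29 mm above the origin. The arm has a rubber foot, 12 mm across, 80 mm out.
- knob (a point): Centre of the clamp's black bar-shaped knob, on the axis, 48 mm above the swing_clamp origin. The knob is 40 mm long along swing_clamp x, 14 mm thick along its y (pinch it here from above) and 32 mm high, 32 to 64 mm above that origin.
- foot (a point): Middle of the underside of the rubber foot.
- clamp_pull (a joint): Lift of the clamp in m: 0 down (parked), about 0.005 when the pin rests on the ring's flat top (it must be lifted over 0.006 to clear it), 0 to 0.001 when it is in the notch with the foot on the tile, 0.012 at the top stop. A spring pulls down with 6 N at 0 and 10 N at the top, plus 1.3 N of weight. On the ring, the ring carries this load; over the notch, the hand on the knob does.
- clamp_turn (a joint): Angle of the clamp in rad, growing anticlockwise from above. Parked near 0 (-0.06 to 0.03), arm off the tile; at 1.10 the arm points along jig x, across the tile. Stops at -0.4 and 1.75. About 0.18 N m of friction; stays where it is left. Let go within about 0.04 rad of the notch's middle, the pin falls in.
- lidded_pot: Bystander: small dark blue round pot with a lid, 66 mm across and 62 mm high, loose on the table beyond the jig.
- pounce_pad: Bystander: little tied black cloth-look pounce pad, 35 mm across and 40 mm high, beyond the jig.
- pigment_jar: Bystander: small pigment jar with a white lid, 39 mm across and 46 mm high, to the right of the jig.

How it is judged:
By the outcome, as a careful person would: the job done as asked, in the order asked, and still so for the second after the job is handed in, with the robot touching nothing.
It also fails if it takes over 67 s, if anything falls off the work surface, if the arm or the gripper's body presses on something with over 40 N, if the wrist force passes 120 N, or if a joint passes its speed limit or range.

## Robot

A 6-joint arm with a two-finger parallel gripper is mounted at the origin on a cart in front of the work surface, level with it; the furniture and walls round the work are solid. World frame = base frame: x ahead of the robot, y to its left, z up, the work surface at z = 0. Lengths are in m, angles in rad, forces in N, time in s.
With the tool pointing down it reaches from about 0.35 to 0.975 m from the base axis. Payload 4.9 kg.
Tool frame: the origin (TCP) lies on the front face of the gripper's body, between the roots of the fingers; the fingertips stand ctrl.finger_overhang ahead of it and the grasp point (between the pads) lies 54 mm ahead of it (ctrl.finger_overhang is the distance from the TCP to the fingertips, in m); z points along the fingers, y is the line along which they close (so a half turn about z gives the same grasp; the last joint's range is limited). The gripper opens to 85 mm and grips with 20 to 120 N. Pads are 22 mm wide; open, the fingers measure 114 mm over their backs; the gripper's body (76 mm by 85 mm) begins 54 mm behind the grasp point. The pads swing forward as they close: fully open they stand 13 mm farther back than shut.
Start: joints at [-1.426, 0.053, 1.613, -0, 1.476, -0.119], TCP at [0.163, -0.603, 0.304] pointing down, gripper open.
Joint ranges: [-3.01, 3.01], [-1.01, 2.22], [0.06, 2.58], [-1.02, 4.17], [0.09, 2.62], [-3.14, 3.14]. Speed limits (rad/s): [2.57, 2.57, 3.14, 3.14, 3.14, 3.14].

## Interface

Orientations are given as a rotation vector (axis times angle).
In Python, from station import ctrl, vision gives the robot as it stands. The module is installed in compiled form; this text tells all that it offers.
- The arm moves only by the tool drive_tool, never from a script. Its argument "rows" is a list of rows, each a list of 2 entries, a list of its own where there are three numbers: the shift along the tool's x, y, z in m, then the turn about the tool's z in rad. A call has 1 to 10 rows; each row shifts and turns the commanded pose from where the row before left it, along the tool's axes as they then stand; what a row does not reach is not made up. A row lasts 1/10 s, in which the tool goes at most 50 mm and 8.59 degrees, less where a joint would pass 70% of its speed; a pose out of reach is approached as far as the arm can. A call with a gripper value outside its range is refused whole. "jaw" is the closure, from 0 (fully open) to 1 (shut), set as the call begins (left out, the last holds). The fingers move at their own pace and stop on an object; "grip_force" is the grip in N (left out, the last holds). Time passes only in rows, so rows that do not move let the fingers close. It gives the time, the measured TCP pose, the force, the opening and the grip force at its end, in the units of the state.
- ctrl.get_obs(): the state, without advancing time (a new reading comes with each control period).
- vision.get_image(name): name is "scene" or "top" or "wrist"; returns a dict with "image" (400x640x3 uint8, blue, green, red), "vertical_fov" (degrees; the focal length in pixels is half the picture's height over the tangent of half this angle, whatever the lens; pixels are square), "cx", "cy" (the principal point, pixels), "dist_coeffs" ([k1, k2, p1, p2, k3] as OpenCV has them; the pictures are not rectified), "R" (3x3) and "t" (3): a world point X has camera coordinates R X + t. Camera axes: x right, y down, z forward; pixel columns grow to the right and rows downward; lengths in m; the calibration is good to about 2 mm. A picture is of the moment at which its call begins. There is no depth.
- ctrl.finish_job(): hands the job in; it is judged then, once.
The state is a dict: "t": time; "q": joint angles; "dq": joint speeds; "effort": joint torques, N m; "tool_pos": TCP position; "tool_rot": TCP orientation; "contact_force": force on the tool from outside, world axes, zero at the start; "wrist_torque": the same for the moment, N m; "opening": finger opening in m; "grip_force": force on a finger pad.
Only numpy, scipy, OpenCV 4.12 (cv2) and the standard library are available. Lean on these libraries where they do the work, as an engineer would, in place of code of your own. Each camera call takes 0.05 s, during which the arm holds its last target. There are 200 camera calls.

## Working session

There is one attempt and no reset: what is moved stays moved. The work goes in short steps, Python scripts to look and compute and a tool call to move; the robot and the scene stay as the last step left them, time stands still between calls to the robot, and variables do not carry over. Pictures are saved under pics/ and viewed, at most 10 in all, crops included, and the job is handed in when it is done.

Besides the shell and the picture viewer there is one more tool, called as name(argument=value, ...) on one line, values as JSON. drive_tool: Moves the arm, as the interface text tells. Its arguments: {"type":"object","properties":{"rows":{"type":"array","items":{"type":"array"}},"jaw":{"type":"number"},"grip_force":{"type":"number"}},"required":["rows"]}

```bash
mkdir -p pics; cat > h.py <<'E'
import numpy as np, cv2
from station import ctrl, vision
from scipy.spatial.transform import Rotation as Rn
def K(d):
    f=200/np.tan(np.radians(d["vertical_fov"])/2); return np.array([[f,0,d["cx"]],[0,f,d["cy"]],[0,0,1.]])
def cast(d,px,z):
    p=cv2.undistortPoints(np.array(px,float).reshape(-1,1,2),K(d),np.array(d["dist_coeffs"],float)).reshape(-1,2)
    R=np.array(d["R"]);t=np.array(d["t"]);C=-R.T@t
    v=np.c_[p,np.ones(len(p))]@R
    return C+v*((z-C[2])/v[:,2])[:,None]
def proj(d,X):
    return cv2.projectPoints(np.array(X,float).reshape(-1,3),cv2.Rodrigues(np.array(d["R"]))[0],np.array(d["t"],float),K(d),np.array(d["dist_coeffs"],float))[0].reshape(-1,2)
E
python3 - <<'E'
from h import *
import pickle
D={n:vision.get_image(n) for n in("top","scene")}
pickle.dump(D,open("d0.pkl","wb"))
for n in D: cv2.imwrite(f"pics/{n}0.png",D[n]["image"])
for n in D:
    R=np.array(D[n]["R"]);print(n,-R.T@np.array(D[n]["t"]),D[n]["vertical_fov"])
o=ctrl.get_obs();print(o,ctrl.finger_overhang)
E
```

```text
top [ 0.50576714 -0.17006379  1.06210681] 47.41005828506333
scene [0.3619708  0.33235384 0.74739037] 55.68023699954274
{'t': 0.1, 'q': array([-1.42598299e+00,  5.32839497e-02,  1.61415095e+00, -1.04860905e-05,
        1.47599700e+00, -1.18993976e-01]), 'dq': array([ 0.00121596, -0.00274407, -0.00387092, -0.00033178,  0.00050635,
       -0.00032488]), 'effort': array([ 4.05279234e-04, -3.94906211e+01, -3.71361279e+01, -9.72126418e-05,
        3.89600420e-03, -2.27763587e-05]), 'tool_pos': array([ 0.16291354, -0.60295084,  0.30279354]), 'tool_rot': array([-3.11247945e+00, -4.12946666e-01,  5.36594424e-05]), 'contact_force': array([ 0.04594627, -0.04424636, -0.17029353]), 'wrist_torque': array([ 1.94635526e-03,  8.22665246e-05, -9.60848477e-03]), 'grip_force': 0.0, 'opening': 0.08549602437139805} 0.0726
```

View pics/top0.png

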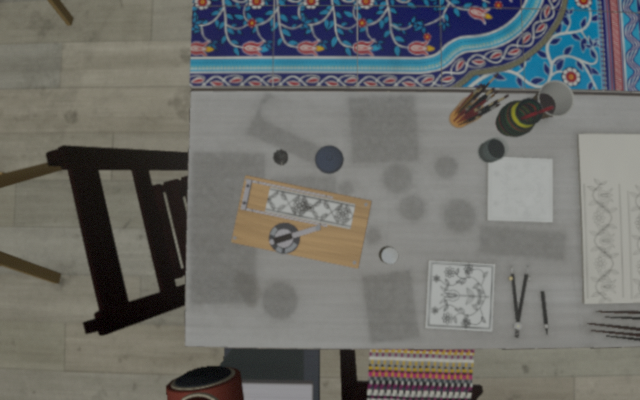

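View pics/scene0.png

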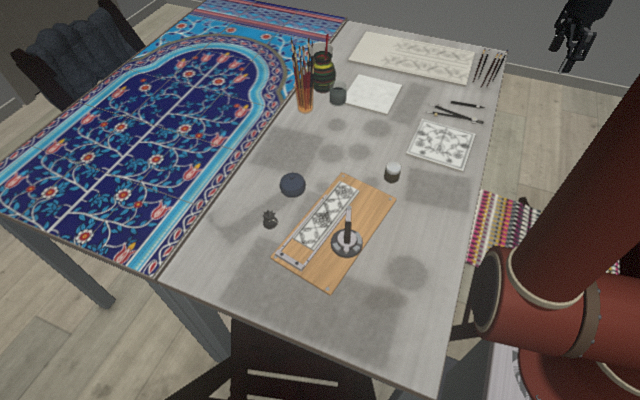

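The top view shows the jig with corners near (245,177), (371,200), (360,268) and (233,243). The tile runs from about (267,188) to (355,225), and the clamp hub is at about (284,237). The end stop is on the left, the jar at (388,255), the pot at (329,159) and the pad at (280,157).

```bash
python3 - <<'E'
from h import *
import pickle
D=pickle.load(open("d0.pkl","rb"))
for n,roi in(("top",(220,165,165,115)),("scene",(260,160,150,140))):
    d=D[n];im=d["image"];x,y,w,h=roi
    hsv=cv2.cvtColor(im,cv2.COLOR_BGR2HSV)
    m=cv2.inRange(hsv,(8,70,90),(25,255,255)); mm=np.zeros_like(m); mm[y:y+h,x:x+w]=m[y:y+h,x:x+w]
    mm=cv2.morphologyEx(mm,cv2.MORPH_OPEN,np.ones((3,3)))
    ys,xs=np.nonzero(mm)
    hull=cv2.convexHull(np.c_[xs,ys].astype(np.float32)).reshape(-1,2)
    P=cast(d,hull,0.012)[:,:2]
    r=cv2.minAreaRect((P*1000).astype(np.float32));print(n,r,cv2.boxPoints(r).round(1).tolist())
    c=im[y:y+h,x:x+w]; cv2.imwrite(f"pics/{n}c.png",cv2.resize(c,None,fx=4 if n=="top" else 4,fy=4,interpolation=cv2.INTER_CUBIC))
a=cv2.imread("pics/topc.png");print(a.shape)
E
```

```text
top ((523.99267578125, -129.4073028564453), (298.4659423828125, 158.31895446777344), 79.00700378417969) [[417.79998779296875, -260.79998779296875], [573.2000122070312, -291.0], [630.2000122070312, 2.0], [474.70001220703125, 32.20000076293945]]
scene ((522.72265625, -127.68994140625), (300.45489501953125, 159.5283966064453), 78.80786895751953) [[415.29998779296875, -259.6000061035156], [571.7999877929688, -290.5], [630.0999755859375, 4.199999809265137], [473.6000061035156, 35.20000076293945]]
(460, 660, 3)
```

View pics/topc.png

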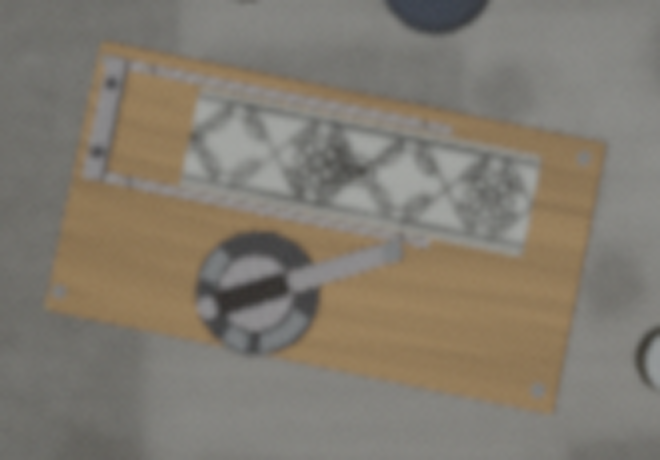

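The crop shows the parked arm pointing right, the black knob at (252,293) and the tile between (190,130) and (530,205). A dark gap in the ring at about (255,343) is probably the notch.

```bash
cat >> h.py <<'E'
c0=np.array([.5233,-.1285]);th=np.radians(-11.08)
J=np.array([[np.cos(th),-np.sin(th)],[np.sin(th),np.cos(th)]])
jig2w=lambda p:c0+J@np.array(p)
w2jig=lambda p:(np.atleast_2d(p)-c0)@J
E
python3 - <<'E'
from h import *
import pickle
D=pickle.load(open("d0.pkl","rb"))
for n in D:
    d=D[n];im=d["image"];hsv=cv2.cvtColor(im,cv2.COLOR_BGR2HSV)
    m=cv2.inRange(hsv,(0,0,150),(180,50,255)); print(hsv[(200,) if 0 else 200,310] )
    ys,xs=np.nonzero(m);P=cast(d,np.c_[xs,ys],0.021)[:,:2];j=w2jig(P)
    s=(abs(j[:,0]-35)<24)&(j[:,1]>-140)&(j[:,1]<130) if 0 else (abs(j[:,0]-.035)<.024)&(j[:,1]>-.14)&(j[:,1]<.112)
    print(n,"tile y",np.percentile(j[s,1],[0,.5,2,98,99.5,100]), s.sum())
    # end stop face / knob
    dk=cv2.inRange(hsv,(0,0,0),(180,255,60));ys,xs=np.nonzero(dk);P=cast(d,np.c_[xs,ys],0.076)[:,:2];A=jig2w([-.045,.03])
    s=np.hypot(*(P-A).T)<.03; r=cv2.minAreaRect((P[s]*1000).astype(np.float32));print("knob",A,P[s].mean(0),r)
print(proj(D["top"],[[*jig2w([.035,.13]),.026]]))
E
```

```text
[ 45   6 164]
top tile y [-0.11508126 -0.11389267 -0.11208667  0.08294859  0.08505039  0.08584143] 538
knob [ 0.48490419 -0.09041113] [ 0.48589676 -0.09205034] ((486.3631896972656, -92.39132690429688), (8.194540977478027, 34.86607360839844), 18.875280380249023)
[ 21  17 146]
scene tile y [-0.11557153 -0.11404571 -0.11135169  0.08270116  0.08510543  0.08636165] 967
knob [ 0.48490419 -0.09041113] [ 0.48191072 -0.08097355] ((482.8318786621094, -84.31126403808594), (8.269485473632812, 46.9034538269043), 16.831945419311523)
[[247.6841422  194.91693683]]
```

drive_tool(rows=[[[0, 0, 0], -0.14], [[0, 0, 0], -0.14], [[0, 0, 0], -0.14], [[0, 0, 0], -0.14], [[0, 0, 0], -0.14], [[0, 0, 0], -0.14], [[0, 0, 0], -0.14], [[0, 0, 0], -0.14]], jaw=1)

```text
t: 0.9
tool_pos: [0.1629, -0.6031, 0.3031]
tool_rot: [-2.413, -2.011, -0.001]
contact_force: [-0.1, -0.6, -0.3]
opening: 0.0
grip_force: 0.0
```

drive_tool(rows=[[[0.0384, 0.03, 0], 0], [[0.0384, 0.03, 0], 0], [[0.0384, 0.03, 0], 0], [[0.0384, 0.03, 0], 0], [[0.0384, 0.03, 0], 0], [[0.0384, 0.03, 0], 0], [[0.0384, 0.03, 0], 0], [[0.0384, 0.03, 0], 0], [[0.0384, 0.03, 0], 0], [[0.0384, 0.03, 0], 0]])

```text
t: 1.9
tool_pos: [0.5302, -0.2801, 0.3034]
tool_rot: [-2.419, -2.004, 0.0]
contact_force: [1.2, -0.7, 0.1]
opening: 0.0
grip_force: 0.0
```

```bash
python3 - <<'E'
from h import *
o=ctrl.get_obs();print(o["tool_pos"],ctrl.finger_overhang,w2jig(o["tool_pos"][:2]))
R=Rn.from_rotvec(o["tool_rot"]).as_matrix();print(np.degrees(np.arctan2(R[1,0],R[0,0])),R[:,2],R.T@[*(jig2w([.035,-.15])-o["tool_pos"][:2]),0])
d=vision.get_image("wrist");cv2.imwrite("pics/w1.png",d["image"])
print(-np.array(d["R"]).T@np.array(d["t"]))
E
```

```text
[ 0.53019531 -0.28005679  0.30341991] 0.0726 [[ 0.03589288 -0.14740661]]
79.29201694317437 [-5.36554409e-04  2.38094875e-04 -9.99999828e-01] [-2.58753989e-03 -9.09695342e-04  1.72454849e-07]
[ 0.54546799 -0.20009321  0.37310589]
```

View pics/w1.png

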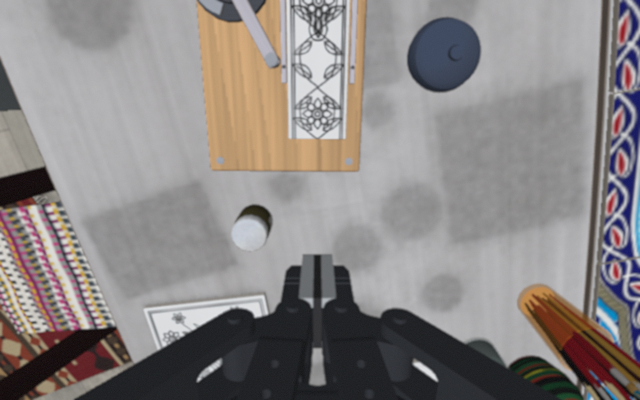

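The wrist view shows the tile end at row 138 (columns 289–346), the board edge at row 170, the jar at (252,228) and the closed tips at about (317,255).

```bash
python3 - <<'E'
from h import *
import pickle
D=pickle.load(open("d0.pkl","rb"))
print("jar jig",w2jig(cast(D["top"],[[388,255]],.04)[:,:2]))
d=vision.get_image("wrist");o=ctrl.get_obs();R=Rn.from_rotvec(o["tool_rot"]).as_matrix()
for h in(.06,.0726,.0856):
  for x in(-.011,.011): print(h,x,proj(d,o["tool_pos"]+R@[x,0,h]))
p=cast(d,[[289,138],[346,138]],.021);print("tile end jig",w2jig(p[:,:2]))
p=cast(d,[[210,170],[361,170]],.012);print("board end jig",w2jig(p[:,:2]))
E
```

```text
jar jig [[-0.03483501 -0.20787075]]
0.06 -0.011 [[313.15711451 313.63625163]]
0.06 0.011 [[312.85851064 269.73430275]]
0.0726 -0.011 [[313.39149992 297.39925854]]
0.0726 0.011 [[313.12710588 256.03082556]]
0.0856 -0.011 [[313.60091868 282.90866476]]
0.0856 0.011 [[313.36521727 243.8934643 ]]
tile end jig [[ 0.01069273 -0.10836044]
 [ 0.06828956 -0.10774758]]
board end jig [[-0.07492094 -0.14425787]
 [ 0.08630284 -0.1426487 ]]
```

drive_tool(rows=[[[-0.003, -0.001, 0.03], 0], [[0, 0, 0.04], 0], [[0, 0, 0.04], 0], [[0, 0, 0.04], 0], [[0, 0, 0.03], 0], [[0, 0, 0], 0]])

```text
t: 2.6
tool_pos: [0.5239, -0.2827, 0.1177]
tool_rot: [-2.411, -1.996, 0.005]
contact_force: [-1.3, 1.0, -0.2]
opening: -0.0
grip_force: 0.0
```

drive_tool(rows=[[[0, 0, 0], 0], [[0, 0, 0], 0]])

```text
t: 2.8
tool_pos: [0.5287, -0.2857, 0.1265]
tool_rot: [2.416, 2.002, 0.001]
contact_force: [0.1, -0.5, -0.4]
opening: 0.0
grip_force: 0.0
```

```bash
python3 - <<'E'
from h import *
d=vision.get_image("wrist");o=ctrl.get_obs();cv2.imwrite("pics/w2.png",d["image"])
print(o["tool_pos"],w2jig(o["tool_pos"][:2]),o["contact_force"],o["dq"].round(3))
im=d["image"];hsv=cv2.cvtColor(im,cv2.COLOR_BGR2HSV)
m=cv2.inRange(hsv,(8,70,90),(25,255,255));m[:, :0]=0
ys,xs=np.nonzero(m);j=w2jig(cast(d,np.c_[xs,ys],.012)[:,:2]);s=(abs(j[:,0])<.1)&(abs(j[:,1])<.17)
print("board x",np.percentile(j[s,0],[.5,99.5]),"y",np.percentile(j[s,1],[.3,1,50]))
m=cv2.inRange(hsv,(0,0,150),(180,50,255));ys,xs=np.nonzero(m);j=w2jig(cast(d,np.c_[xs,ys],.021)[:,:2])
s=(abs(j[:,0]-.037)<.022)&(j[:,1]>-.14)&(j[:,1]<-.06);print("tile y",np.percentile(j[s,1],[0,.5,2]))
E
```

```text
[ 0.52886258 -0.28567518  0.12680898] [[ 0.03566473 -0.15317639]] [0.08519154 0.02437513 0.07526764] [ 0.002 -0.005  0.001  0.002 -0.001 -0.001]
board x [-0.0769699   0.07906007] y [-0.15007312 -0.14935645 -0.09453668]
tile y [-0.11546002 -0.11536654 -0.11475415]
```

View pics/w2.png

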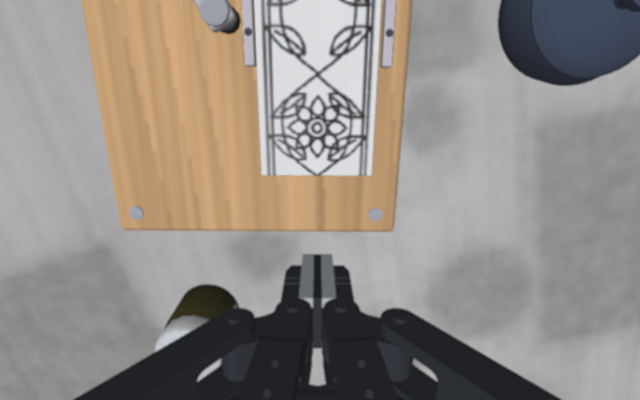

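The wrist view is now consistent with the jig: tile end at row 175, board edge at row 230 and tips at (317,256).

drive_tool(rows=[[[0, 0, 0.01], 0], [[0, 0, 0.01], 0], [[0, 0, 0.01], 0], [[0, 0, 0.004], 0], [[0.006, 0, 0.004], 0], [[0.006, 0, 0], 0], [[0, 0, 0], 0], [[0, 0, 0], 0]])

```text
t: 3.65
tool_pos: [0.53, -0.2725, 0.0862]
tool_rot: [2.418, 2.005, 0.0]
contact_force: [0.4, 0.0, 0.2]
opening: 0.0003
grip_force: 0.0
```

```bash
cat > s.py <<'E'
from h import *
o=ctrl.get_obs();R=Rn.from_rotvec(o["tool_rot"]).as_matrix()
print("t",round(o["t"],2),"pos",o["tool_pos"].round(4),"jig",w2jig(o["tool_pos"][:2]).round(4),"yaw",np.degrees(np.arctan2(R[1,0],R[0,0])).round(2),"F",o["contact_force"].round(2),"q6",o["q"][5].round(2))
E
python3 s.py
```

```text
t 3.65 pos [ 0.53   -0.2725  0.0862] jig [[ 0.0343 -0.14  ]] yaw 79.32 F [0.45 0.03 0.18] q6 -0.41
```

drive_tool(rows=[[[0.002, 0, -0.0015], 0], [[0.002, 0, 0], 0], [[0.002, 0, 0], 0], [[0.002, 0, 0], 0], [[0.002, 0, 0], 0], [[0.002, 0, 0], 0], [[0.002, 0, 0], 0], [[0.002, 0, 0], 0], [[0.002, 0, 0], 0], [[0.002, 0, 0], 0]])

```text
t: 4.65
tool_pos: [0.5335, -0.2531, 0.0874]
tool_rot: [2.419, 2.004, -0.0]
contact_force: [-0.9, -1.9, -1.0]
opening: -0.0001
grip_force: 0.7
```

drive_tool(rows=[[[0.002, 0, 0], 0], [[0.002, 0, 0], 0], [[0.002, 0, 0], 0], [[0.002, 0, 0], 0], [[0.002, 0, 0], 0], [[0.002, 0, 0], 0], [[0.002, 0, 0], 0], [[0.002, 0, 0], 0], [[0.002, 0, 0], 0], [[0.002, 0, 0], 0]])

```text
t: 5.65
tool_pos: [0.5373, -0.2333, 0.0874]
tool_rot: [-2.419, -2.004, 0.0]
contact_force: [0.5, -0.6, -0.6]
opening: 0.0002
grip_force: 0.6
```

drive_tool(rows=[[[0.002, 0, 0], 0], [[0.002, 0, 0], 0], [[0.002, 0, 0], 0], [[0, 0, 0], 0], [[0, 0, 0], 0]])

```text
t: 6.15
tool_pos: [0.5385, -0.2274, 0.0875]
tool_rot: [-2.419, -2.004, -0.001]
contact_force: [0.2, 0.7, 0.5]
opening: 0.0001
grip_force: 0.0
```

```bash
cat >> s.py <<'E'
for n in("top","scene"):
    d=vision.get_image(n);im=d["image"];hsv=cv2.cvtColor(im,cv2.COLOR_BGR2HSV)
    m=cv2.inRange(hsv,(0,0,150),(180,50,255));ys,xs=np.nonzero(m);j=w2jig(cast(d,np.c_[xs,ys],.021)[:,:2])
    for lim in (.115,.125,.15):
        s=(abs(j[:,0]-.035)<.02)&(j[:,1]>-.02)&(j[:,1]<lim);print(n,"tile far end",np.percentile(j[s,1],[98,99.5,100]).round(4))
E
python3 s.py
```

```text
t 6.15 pos [ 0.5385 -0.2274  0.0875] jig [[ 0.0339 -0.0941]] yaw 79.29 F [0.19 0.71 0.48] q6 -0.34
top tile far end [0.1123 0.1144 0.115 ]
top tile far end [0.1167 0.1183 0.1189]
top tile far end [0.1395 0.1415 0.1419]
scene tile far end [0.1123 0.1143 0.1147]
scene tile far end [0.1175 0.1191 0.1199]
scene tile far end [0.1368 0.1386 0.1392]
```

drive_tool(rows=[[[0.0015, 0, 0], 0], [[0.0015, 0, 0], 0], [[0.0015, 0, 0], 0], [[0.0015, 0, 0], 0], [[0.001, 0, 0], 0], [[0.001, 0, 0], 0], [[0, 0, 0], 0]])

```text
t: 6.95
tool_pos: [0.5399, -0.2196, 0.0875]
tool_rot: [-2.419, -2.004, -0.0]
contact_force: [-0.6, -1.6, 0.1]
opening: -0.0002
grip_force: 0.6
```

drive_tool(rows=[[[0.0005, 0, 0], 0], [[0.0005, 0, 0], 0], [[0.0005, 0, 0], 0], [[0.0005, 0, 0], 0]])

```text
t: 7.35
tool_pos: [0.5402, -0.2178, 0.0875]
tool_rot: [2.419, 2.004, -0.0]
contact_force: [-0.3, -1.8, 1.1]
opening: 0.0001
grip_force: 1.0
```

drive_tool(rows=[[[0.0004, 0, 0], 0], [[0.0004, 0, 0], 0], [[0, 0, 0], 0]])

```text
t: 7.65
tool_pos: [0.5404, -0.217, 0.0875]
tool_rot: [2.419, 2.004, 0.0]
contact_force: [-0.7, -2.5, 0.8]
opening: 0.0
grip_force: 0.9
```

drive_tool(rows=[[[0.0004, 0, 0], 0], [[0.0004, 0, 0], 0], [[0, 0, 0], 0]])

```text
t: 7.95
tool_pos: [0.5405, -0.2165, 0.0875]
tool_rot: [2.419, 2.004, -0.001]
contact_force: [-0.9, -3.8, 1.2]
opening: 0.0001
grip_force: 2.0
```

drive_tool(rows=[[[0.0004, 0, 0], 0], [[0, 0, 0], 0]])

```text
t: 8.15
tool_pos: [0.5405, -0.2164, 0.0875]
tool_rot: [2.418, 2.004, -0.002]
contact_force: [-0.5, -4.9, -0.0]
opening: 0.0001
grip_force: 2.7
```

drive_tool(rows=[[[0.0004, 0, 0], 0], [[0, 0, 0], 0]])

```text
t: 8.35
tool_pos: [0.5405, -0.2163, 0.0875]
tool_rot: [2.418, 2.004, -0.002]
contact_force: [-1.0, -6.7, 1.2]
opening: -0.0004
grip_force: 3.3
```

```bash
python3 s.py
```

```text
t 8.35 pos [ 0.5405 -0.2163  0.0875] jig [[ 0.0338 -0.0829]] yaw 79.3 F [-1.03 -6.69  1.23] q6 -0.32
top tile far end [0.112  0.1142 0.1147]
top tile far end [0.1228 0.1244 0.1249]
top tile far end [0.1395 0.1415 0.1419]
scene tile far end [0.1127 0.1143 0.1147]
scene tile far end [0.1221 0.1242 0.1247]
scene tile far end [0.1368 0.1388 0.1393]
```

The tool has stalled with rising force (about 7 N), so the tile is home. Next I back off, lift and look at the clamp ring.

drive_tool(rows=[[[-0.003, 0, 0], 0], [[-0.006, 0, 0], 0], [[0, 0, -0.02], 0], [[0, 0, -0.035], 0], [[0, 0, -0.035], 0], [[0, 0, -0.03], 0], [[0.005, -0.026, 0], 0], [[0.005, -0.026, 0], 0], [[0.005, -0.026, 0], 0], [[0, 0, 0], 0]], jaw=0.3)

```text
t: 9.45
tool_pos: [0.4629, -0.1936, 0.2063]
tool_rot: [-2.417, -2.002, 0.0]
contact_force: [-0.5, 0.2, -0.7]
opening: 0.0599
grip_force: 0.0
```

drive_tool(rows=[[[0, 0, 0], 0], [[0, 0, 0], 0], [[0, 0, 0], 0]])

```text
t: 9.75
tool_pos: [0.4659, -0.1953, 0.2076]
tool_rot: [2.419, 2.004, 0.001]
contact_force: [0.2, 0.4, 0.4]
opening: 0.0601
grip_force: 0.0
```

```bash
python3 s.py; python3 - <<'E'
from h import *
import pickle
d=vision.get_image("wrist");pickle.dump(d,open("w3.pkl","wb"));print(proj(d,[[*jig2w([.035,.13]),.021],[*jig2w([-.045,.03]),.03]]))
cv2.imwrite("pics/w3.png",d["image"])
E
```

```text
t 9.75 pos [ 0.4659 -0.1953  0.2076] jig [[-0.0435 -0.0766]] yaw 79.29 F [0.16 0.43 0.4 ] q6 -0.36
top tile far end [0.1117 0.1141 0.1147]
top tile far end [0.1222 0.1242 0.1249]
top tile far end [0.1254 0.1275 0.1416]
scene tile far end [0.1128 0.1143 0.1147]
scene tile far end [0.1222 0.1242 0.1247]
scene tile far end [0.1368 0.1386 0.1392]
[[ 448.87518164 -126.15760344]
 [ 316.22164992   47.20271985]]
```

View pics/w3.png

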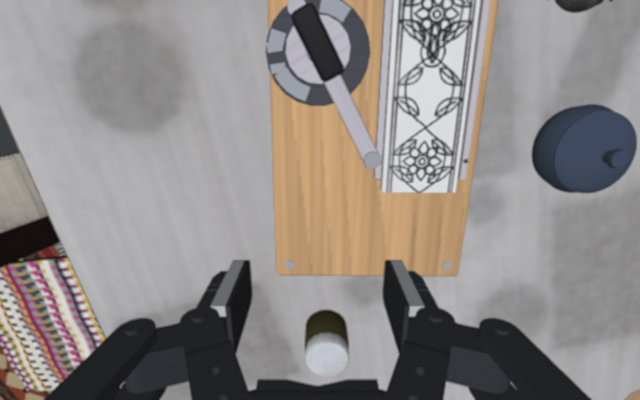

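The wrist view shows the ring centred near (317,50), the knob from (305,12) to (335,75) and a narrow dark gap on the ring's left side near (275,62). The tile's near end is at row 192; zooming on the ring.

```bash
python3 - <<'E'
from h import *
import pickle
d=pickle.load(open("w3.pkl","rb"));im=d["image"]
cv2.imwrite("pics/w3c.png",cv2.resize(im[0:115,255:385],None,fx=5,fy=5,interpolation=cv2.INTER_CUBIC))
print("tile end jig",w2jig(cast(d,[[382,192],[457,192]],.021)[:,:2]))
A=jig2w([-.045,.03])
# notch polar profile on ring top: turn -> brightness at radius 28
g=cv2.cvtColor(im,cv2.COLOR_BGR2GRAY)
for t in np.arange(-.3,1.75,.05):
    a=th+(t-1.10)+np.pi
    v=[]
    for r in(.025,.028,.031):
        p=proj(d,[[*(A+r*np.array([np.cos(a),np.sin(a)])),.030]])[0].astype(np.float32)
        v.append(int(cv2.getRectSubPix(g,(1,1),(float(p[0]),float(p[1])))[0,0]))
    print(round(t,2),v,p.round(0))
E
```

```text
tile end jig [[ 0.00624806 -0.07185244]
 [ 0.0645593  -0.0714987 ]]
-0.3 [40, 76, 76] [308.  -5.]
-0.25 [41, 76, 80] [306.  -4.]
-0.2 [39, 134, 153] [303.  -4.]
-0.15 [36, 181, 180] [301.  -3.]
-0.1 [39, 181, 179] [299.  -2.]
-0.05 [44, 182, 177] [296.  -1.]
-0.0 [45, 181, 177] [294.   0.]
0.05 [49, 182, 177] [292.   2.]
0.1 [43, 181, 176] [290.   3.]
0.15 [49, 182, 172] [288.   4.]
0.2 [62, 175, 116] [286.   6.]
0.25 [61, 104, 90] [284.   8.]
0.3 [72, 72, 86] [283.  10.]
0.35 [77, 72, 86] [281.  12.]
0.4 [76, 75, 87] [279.  14.]
0.45 [75, 77, 82] [278.  16.]
0.5 [76, 77, 82] [277.  18.]
0.55 [76, 75, 79] [275.  20.]
0.6 [76, 76, 75] [274.  22.]
0.65 [75, 75, 75] [273.  25.]
0.7 [109, 93, 80] [272.  27.]
0.75 [158, 157, 138] [271.  29.]
0.8 [161, 160, 148] [271.  32.]
0.85 [160, 160, 149] [270.  34.]
0.9 [159, 160, 150] [270.  37.]
0.95 [160, 160, 154] [269.  39.]
1.0 [159, 160, 157] [269.  42.]
1.05 [160, 160, 161] [269.  44.]
1.1 [160, 160, 162] [269.  47.]
1.15 [158, 160, 161] [269.  50.]
1.2 [110, 117, 129] [270.  52.]
1.25 [73, 75, 75] [270.  55.]
1.3 [77, 76, 77] [270.  57.]
1.35 [77, 76, 77] [271.  59.]
1.4 [77, 75, 77] [272.  62.]
1.45 [82, 111, 139] [272.  64.]
1.5 [139, 159, 161] [273.  67.]
1.55 [159, 160, 161] [274.  69.]
1.6 [155, 160, 160] [276.  71.]
1.65 [158, 160, 145] [277.  73.]
1.7 [160, 160, 160] [278.  75.]
```

View pics/w3c.png

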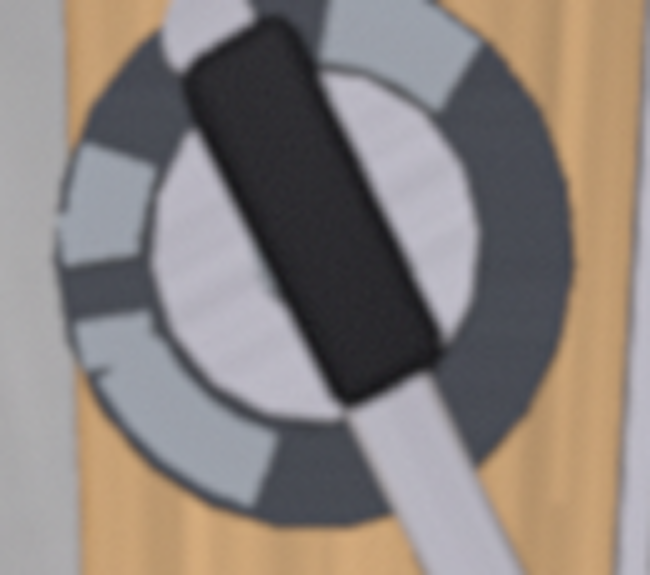

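```bash
python3 - <<'E'
from h import *
import pickle
from scipy.optimize import least_squares
d=pickle.load(open("w3.pkl","rb"));im=d["image"];A=jig2w([-.045,.03])
g=cv2.cvtColor(im,cv2.COLOR_BGR2GRAY)
m=(g<62).astype(np.uint8);m[110:]=0;m[:,:285]=0;m[:,350:]=0
m=cv2.morphologyEx(m,cv2.MORPH_OPEN,np.ones((3,3)))
ys,xs=np.nonzero(m);P=cast(d,np.c_[xs,ys],.076)[:,:2];r=cv2.minAreaRect((P*1e3).astype(np.float32));print("knob",A,r,P.mean(0))
# notch walls & outer/inner edges on ring: light segments
b,gg,rr=[im[...,i].astype(int) for i in range(3)]
m=((g>135)&(g<172)&(b-rr>5)).astype(np.uint8)
ys,xs=np.nonzero(m);P=cast(d,np.c_[xs,ys],.03)[:,:2];q=P-A;s=np.hypot(*q.T)<.036;q=q[s];print(s.sum())
# segment: extreme radii per angle bin
for it in range(3):
    c=np.zeros(2) if it==0 else c
    v=q-c;a=np.arctan2(v[:,1],v[:,0]);R=np.hypot(*v.T);E=[]
    for k in np.arange(-np.pi,np.pi,.08):
        s=(a>=k)&(a<k+.08)
        if s.sum()>12: E.append((k+.04,np.percentile(R[s],3),np.percentile(R[s],97)))
    E=np.array(E)
    f=lambda p:np.r_[E[:,1]-p[2]-np.cos(E[:,0])*p[0]-np.sin(E[:,0])*p[1],E[:,2]-p[3]-np.cos(E[:,0])*p[0]-np.sin(E[:,0])*p[1]]
    s=least_squares(f,[0,0,.023,.033],loss="soft_l1",f_scale=.0005);c=c+s.x[:2];print("centre shift mm",c*1e3,s.x[2:]*1e3,len(E))
v=q-c;a=np.arctan2(v[:,1],v[:,0]);t=(a-np.pi-th+1.10+np.pi)%(2*np.pi)-np.pi
h,e=np.histogram(t,np.arange(-3.14,3.15,.03));print([(round(x,2),int(n)) for x,n in zip(e,h) if .6<x<1.8])
E
```

```text
knob [ 0.48490419 -0.09041113] ((485.4678955078125, -93.19869995117188), (14.033110618591309, 39.1390380859375), 18.123464584350586) [ 0.48502484 -0.09242815]
1671
centre shift mm [-0.00393251 -1.47621917] [18.37353204 32.17113552] 29
centre shift mm [ 0.27706319 -2.11683407] [19.79255919 32.29569385] 30
centre shift mm [ 0.2089822  -2.11284258] [19.52752702 32.25269515] 30
[(np.float64(0.61), 1), (np.float64(0.64), 10), (np.float64(0.67), 19), (np.float64(0.7), 22), (np.float64(0.73), 21), (np.float64(0.76), 23), (np.float64(0.79), 21), (np.float64(0.82), 21), (np.float64(0.85), 22), (np.float64(0.88), 22), (np.float64(0.91), 21), (np.float64(0.94), 26), (np.float64(0.97), 25), (np.float64(1.0), 23), (np.float64(1.03), 22), (np.float64(1.06), 16), (np.float64(1.09), 21), (np.float64(1.12), 3), (np.float64(1.15), 1), (np.float64(1.18), 1), (np.float64(1.21), 3), (np.float64(1.24), 0), (np.float64(1.27), 1), (np.float64(1.3), 2), (np.float64(1.33), 2), (np.float64(1.36), 4), (np.float64(1.39), 15), (np.float64(1.42), 20), (np.float64(1.45), 24), (np.float64(1.48), 21), (np.float64(1.51), 22), (np.float64(1.54), 18), (np.float64(1.57), 15), (np.float64(1.6), 18), (np.float64(1.63), 23), (np.float64(1.66), 21), (np.float64(1.69), 20), (np.float64(1.72), 19), (np.float64(1.75), 18), (np.float64(1.78), 21)]
```

drive_tool(rows=[[[0.026, 0, 0], 0], [[0.026, 0, 0], 0], [[0.026, 0, 0], 0], [[0.0264, 0, 0], 0], [[0, 0, 0], -0.125], [[0, 0, 0], -0.125], [[0, 0, 0], -0.125], [[0, 0, 0], -0.125], [[0, 0, 0], 0], [[0, 0, 0], 0]])

```text
t: 10.9
tool_pos: [0.4847, -0.0925, 0.2074]
tool_rot: [-1.851, -2.538, -0.0]
contact_force: [0.6, 0.3, 0.1]
opening: 0.0597
grip_force: 0.0
```

```bash
sed -i '/^for n in("top"/,$d' s.py; cat >> s.py <<'E'
print("to axis, tool frame",(R.T@[*(np.array([.4852,-.0927])-o["tool_pos"][:2]),0]).round(4),"open",o["opening"].round(4),"tq",o["wrist_torque"].round(2))
E
python3 s.py
```

```text
t 10.9 pos [ 0.4847 -0.0925  0.2074] jig [[-0.0448  0.0279]] yaw 107.79 F [0.65 0.3  0.08] q6 -0.65Traceback (most recent call last):
  File "s.py", line 4, in <module>
    print("to axis, tool frame",(R.T@[*(np.array([.4852,-.0927])-o["tool_pos"][:2]),0]).round(4),"open",o["opening"].round(4),"tq",o["wrist_torque"].round(2))
                                                                                                        ^^^^^^^^^^^^^^^^^^
AttributeError: 'float' object has no attribute 'round'
```

drive_tool(rows=[[[0, 0, 0.02], 0], [[0, 0, 0.025], 0], [[0, 0, 0.02], 0], [[0, 0, 0.015], 0], [[0, 0, 0.008], 0], [[0, 0, 0], 0], [[0, 0, 0], 0]])

```text
t: 11.6
tool_pos: [0.485, -0.0926, 0.12]
tool_rot: [1.849, 2.539, 0.0]
contact_force: [0.7, 0.2, -0.1]
opening: 0.0597
grip_force: 0.0
```

drive_tool(rows=[[[0, 0, 0], 0], [[0, 0, 0], 0], [[0, 0, 0], 0], [[0, 0, 0], 0], [[0, 0, 0], 0], [[0, 0, 0], 0]], jaw=1, grip_force=35)

```text
t: 12.2
tool_pos: [0.4852, -0.0925, 0.1202]
tool_rot: [1.848, 2.539, 0.001]
contact_force: [1.8, 1.7, 4.1]
opening: 0.0131
grip_force: 38.1
```

```bash
sed -i 's/o\["opening"\].round(4)/o["opening"],o["grip_force"]/' s.py; python3 s.py
```

```text
t 12.2 pos [ 0.4852 -0.0925  0.1202] jig [[-0.0443  0.028 ]] yaw 107.92 F [1.82 1.66 4.13] q6 -0.65
to axis, tool frame [-0.0002 -0.0001  0.    ] open 0.013142127611228354 38.067718148231506 tq [ 0.18 -0.15 -0.1 ]
```

drive_tool(rows=[[[0, 0, -0.001], 0], [[0, 0, -0.001], 0], [[0, 0, -0.001], 0], [[0, 0, -0.001], 0], [[0, 0, 0], 0]])

```text
t: 12.7
tool_pos: [0.4849, -0.0924, 0.1223]
tool_rot: [1.847, 2.539, 0.002]
contact_force: [8.3, -0.4, -8.7]
opening: 0.0133
grip_force: 36.4
```

drive_tool(rows=[[[0, 0, -0.001], 0], [[0, 0, -0.001], 0], [[0, 0, -0.001], 0], [[0, 0, -0.001], 0], [[0, 0, 0], 0], [[0, 0, 0], 0]])

```text
t: 13.3
tool_pos: [0.4848, -0.0924, 0.1261]
tool_rot: [1.847, 2.539, 0.002]
contact_force: [7.3, -0.1, -9.9]
opening: 0.013
grip_force: 36.3
```

drive_tool(rows=[[[0, 0.0005, -0.001], 0], [[0, 0.0005, -0.001], 0], [[0, 0.0003, -0.0008], 0], [[0, 0, 0], 0], [[0, 0, 0], 0]])

```text
t: 13.8
tool_pos: [0.4852, -0.0923, 0.1282]
tool_rot: [1.848, 2.54, -0.001]
contact_force: [5.7, -3.1, -9.9]
opening: 0.0133
grip_force: 36.2
```

```bash
python3 s.py; python3 - <<'E'
from h import *
import pickle
for n in("scene",):
    d=vision.get_image(n);im=d["image"][200:280,300:390];cv2.imwrite("pics/s5.png",cv2.resize(im,None,fx=6,fy=6,interpolation=cv2.INTER_CUBIC))
E
```

```text
t 13.8 pos [ 0.4852 -0.0923  0.1282] jig [[-0.0444  0.0282]] yaw 107.93 F [ 5.73 -3.1  -9.87] q6 -0.65
to axis, tool frame [-0.0004 -0.0001  0.    ] open 0.013274461519910002 36.15356147289276 tq [-0.54 -1.09 -0.15]
```

View pics/s5.png

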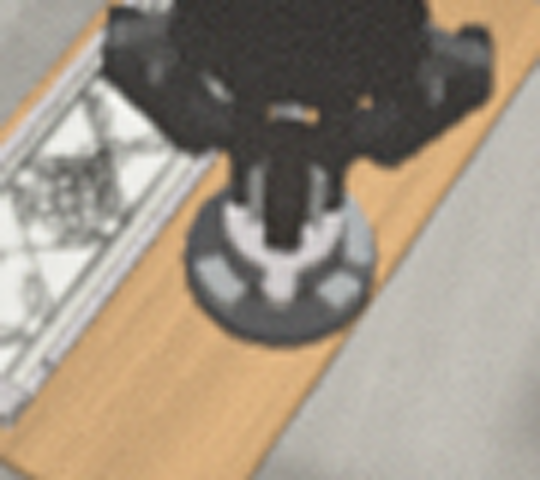

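The view shows the knob gripped and the pin lifted clear. The 9.9 N load matches a lift of about 8 mm, so I turn anticlockwise.

drive_tool(rows=[[[0, 0, 0], -0.03], [[0, 0, 0], -0.03], [[0, 0, 0], -0.03], [[0, 0, 0], -0.03], [[0, 0, 0], -0.03], [[0, 0, 0], 0]])

```text
t: 14.45
tool_pos: [0.4851, -0.0923, 0.1282]
tool_rot: [1.652, 2.672, -0.002]
contact_force: [5.9, -3.2, -9.3]
opening: 0.0134
grip_force: 36.0
```

```bash
python3 s.py
```

```text
t 14.45 pos [ 0.4851 -0.0923  0.1282] jig [[-0.0444  0.0282]] yaw 116.55 F [ 5.88 -3.22 -9.31] q6 -0.8
to axis, tool frame [-0.0004 -0.0001  0.    ] open 0.01341963167462787 36.02125883102417 tq [-0.47 -1.13 -0.07]
```

drive_tool(rows=[[[-0.0005, 0.0003, 0], -0.05], [[-0.0005, 0.0003, 0], -0.05], [[0, 0, 0], -0.05], [[0, 0, 0], -0.05], [[0, 0, 0], -0.05], [[0, 0, 0], -0.05], [[0, 0, 0], -0.05], [[0, 0, 0], -0.05], [[0, 0, 0], -0.05], [[0, 0, 0], 0]])

```text
t: 15.45
tool_pos: [0.4854, -0.0925, 0.1278]
tool_rot: [-1.014, -2.971, 0.001]
contact_force: [3.3, -2.1, -11.1]
opening: 0.0135
grip_force: 35.9
```

```bash
python3 s.py
```

```text
t 15.45 pos [ 0.4854 -0.0925  0.1278] jig [[-0.0441  0.0281]] yaw 142.31 F [  3.3   -2.12 -11.08] q6 -1.25
to axis, tool frame [ 0.0001 -0.0003  0.    ] open 0.013538215450865726 35.924720764160156 tq [-0.37 -0.74  0.01]
```

drive_tool(rows=[[[0, 0, 0], -0.06], [[0, 0, 0], -0.06], [[0, 0, 0], -0.06], [[0, 0, 0], -0.06], [[0, 0, 0], -0.06], [[0, 0, 0], -0.06], [[0, 0, 0], -0.06], [[0, 0, 0], -0.06], [[0, 0, 0], -0.06], [[0, 0, 0], -0.06]])

```text
t: 16.45
tool_pos: [0.4855, -0.0926, 0.1283]
tool_rot: [-0.089, -3.137, 0.0]
contact_force: [2.4, -2.2, -9.7]
opening: 0.0132
grip_force: 36.1
```

drive_tool(rows=[[[0, 0, 0], 0], [[0, 0, 0], 0]])

```text
t: 16.65
tool_pos: [0.4856, -0.0926, 0.1288]
tool_rot: [-0.093, -3.137, 0.0]
contact_force: [1.6, -1.9, -9.8]
opening: 0.0137
grip_force: 35.9
```

```bash
python3 s.py; python3 - <<'E'
from h import *
d=vision.get_image("wrist")
cv2.imwrite("pics/w6.png",d["image"])
d=vision.get_image("top");im=d["image"][165:280,220:385]
cv2.imwrite("pics/t6.png",cv2.resize(im,None,fx=4,fy=4,interpolation=cv2.INTER_CUBIC))
E
```

```text
t 16.65 pos [ 0.4856 -0.0926  0.1288] jig [[-0.0439  0.028 ]] yaw 176.62 F [ 1.64 -1.85 -9.78] q6 -1.85
to axis, tool frame [ 0.0004 -0.0001  0.    ] open 0.013718496322734607 35.89175462722778 tq [-0.54 -0.36 -0.02]
```

drive_tool(rows=[[[0, 0, 0.0005], -0.02], [[0, 0, 0.0005], 0], [[0, 0, 0.0005], 0], [[0, 0, 0.0005], 0], [[0, 0, 0.0005], 0], [[0, 0, 0], 0], [[0, 0, 0], 0]])

```text
t: 17.45
tool_pos: [0.4859, -0.0925, 0.1271]
tool_rot: [-0.059, -3.138, -0.0]
contact_force: [-4.8, -3.5, -10.0]
opening: 0.0133
grip_force: 36.1
```

drive_tool(rows=[[[0, 0, 0.0004], 0], [[0, 0, 0], 0]])

```text
t: 17.65
tool_pos: [0.4859, -0.0926, 0.1267]
tool_rot: [-0.059, -3.138, -0.0]
contact_force: [-3.8, -2.6, -9.6]
opening: 0.0134
grip_force: 36.1
```

drive_tool(rows=[[[0, 0, 0.0004], 0], [[0, 0, 0], 0]])

```text
t: 17.85
tool_pos: [0.4859, -0.0926, 0.1263]
tool_rot: [-0.059, -3.138, -0.0]
contact_force: [-4.2, -2.8, -10.2]
opening: 0.0136
grip_force: 36.1
```

drive_tool(rows=[[[0, 0, 0.0004], 0], [[0, 0, 0], 0]])

```text
t: 18.05
tool_pos: [0.4859, -0.0926, 0.1259]
tool_rot: [-0.059, -3.138, -0.0]
contact_force: [-4.5, -2.7, -9.0]
opening: 0.0137
grip_force: 36.1
```

drive_tool(rows=[[[0, 0, 0.0004], 0], [[0, 0, 0], 0]])

```text
t: 18.25
tool_pos: [0.4859, -0.0926, 0.1256]
tool_rot: [-0.059, -3.138, -0.0]
contact_force: [-4.6, -3.3, -9.7]
opening: 0.0132
grip_force: 36.2
```

drive_tool(rows=[[[0, 0, 0.0004], 0], [[0, 0, 0], 0]])

```text
t: 18.45
tool_pos: [0.4859, -0.0925, 0.1252]
tool_rot: [-0.059, -3.138, -0.0]
contact_force: [-4.3, -2.9, -9.0]
opening: 0.013
grip_force: 36.2
```

drive_tool(rows=[[[0, 0, 0.0004], 0], [[0, 0, 0], 0]])

```text
t: 18.65
tool_pos: [0.4859, -0.0926, 0.1248]
tool_rot: [-0.059, -3.138, -0.0]
contact_force: [-4.7, -2.9, -9.3]
opening: 0.0133
grip_force: 36.2
```

drive_tool(rows=[[[0, 0, 0.0004], 0], [[0, 0, 0], 0]])

```text
t: 18.85
tool_pos: [0.4859, -0.0925, 0.1244]
tool_rot: [-0.059, -3.138, -0.0]
contact_force: [-5.4, -2.4, -8.9]
opening: 0.0134
grip_force: 36.2
```

drive_tool(rows=[[[0, 0, 0.0004], 0], [[0, 0, 0], 0]])

```text
t: 19.05
tool_pos: [0.4859, -0.0926, 0.1241]
tool_rot: [-0.059, -3.138, -0.0]
contact_force: [-5.4, -2.5, -8.4]
opening: 0.0133
grip_force: 36.2
```

drive_tool(rows=[[[0, 0, 0.0004], 0], [[0, 0, 0], 0]])

```text
t: 19.25
tool_pos: [0.4859, -0.0926, 0.1237]
tool_rot: [-0.059, -3.138, -0.0]
contact_force: [-5.6, -1.6, -9.2]
opening: 0.0138
grip_force: 36.2
```

drive_tool(rows=[[[0, 0, 0.0004], 0], [[0, 0, 0.0004], 0], [[0, 0, 0.0004], 0], [[0, 0, 0], 0], [[0, 0, 0], 0]])

```text
t: 19.75
tool_pos: [0.4859, -0.0926, 0.1228]
tool_rot: [-0.059, -3.138, -0.0]
contact_force: [-5.4, -2.7, -6.1]
opening: 0.0136
grip_force: 36.6
```

drive_tool(rows=[[[0, 0, 0], 0], [[0, 0, 0], 0], [[0, 0, 0], 0], [[0, 0, 0], 0], [[0, 0, 0], 0]], jaw=0.4)

```text
t: 20.25
tool_pos: [0.4874, -0.0927, 0.1236]
tool_rot: [0.059, 3.139, -0.0]
contact_force: [-0.4, 0.5, 0.3]
opening: 0.051
grip_force: 0.0
```

drive_tool(rows=[[[0, 0, -0.01], 0], [[0, 0, -0.02], 0], [[0, 0, -0.03], 0], [[0, 0, -0.03], 0], [[-0.03, 0, 0], 0], [[-0.035, 0, 0], 0], [[-0.035, 0, 0], 0], [[0, 0, 0], 0], [[0, 0, 0], 0]])

```text
t: 21.15
tool_pos: [0.5868, -0.0963, 0.213]
tool_rot: [-0.059, -3.14, -0.0]
contact_force: [-0.7, -0.1, -0.4]
opening: 0.0513
grip_force: 0.0
```

```bash
python3 s.py; python3 - <<'E'
from h import *
import pickle
W=vision.get_image("wrist");d=vision.get_image("scene");pickle.dump((W,d),open("e.pkl","wb"))
a=cv2.resize(d["image"][160:300,260:410],(450,420),interpolation=cv2.INTER_CUBIC);b=cv2.resize(W["image"],(350,219))
c=np.zeros((420,800,3),np.uint8);c[:,:450]=a;c[:219,450:]=b;cv2.imwrite("pics/end.png",c)
E
```

```text
t 21.15 pos [ 0.5868 -0.0963  0.213 ] jig [[0.0562 0.0438]] yaw 177.85 F [-0.66 -0.07 -0.4 ] q6 -1.82
to axis, tool frame [ 1.017e-01 -2.000e-04  1.000e-04] open 0.05127376457850863 0.0 tq [0.01 0.   0.02]
```

View pics/end.png

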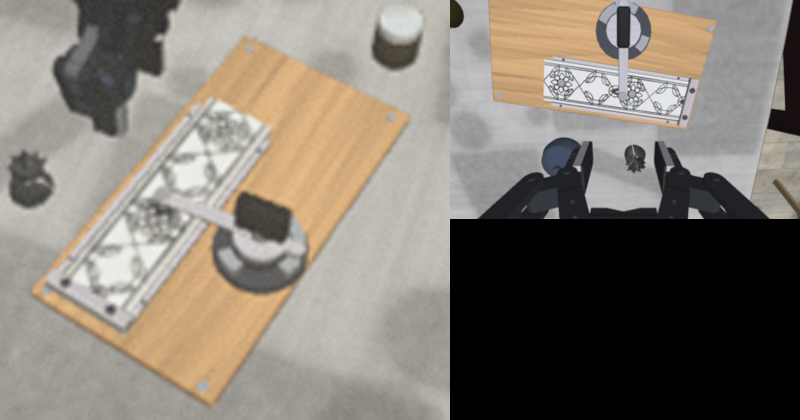

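The final view shows the arm across the tile with the foot on it, the tile against the stop, and the pot, pad and jar undisturbed. I still need to confirm from the knob height that the pin dropped.

```bash
cat > k.py <<'E'
from h import *
import pickle,sys
def hull(d,A,yaw,L):
    c,s=np.cos(yaw),np.sin(yaw)
    X=[[A[0]+c*x-s*y,A[1]+s*x+c*y,.012+L+z] for x in(-.02,.02) for y in(-.007,.007) for z in(.032,.064)]
    return cv2.convexHull(proj(d,X).astype(np.float32)).reshape(-1,2)
def cmp(n,d,yaw,A=(.4854,-.0926),thr=62):
    P0=hull(d,A,yaw,.0025);lo=P0.min(0).astype(int)-8;hi=P0.max(0).astype(int)+8;lo=np.maximum(lo,0)
    g=cv2.cvtColor(d["image"],cv2.COLOR_BGR2GRAY);m=np.zeros_like(g);m[lo[1]:hi[1],lo[0]:hi[0]]=(g<thr)[lo[1]:hi[1],lo[0]:hi[0]]
    nc,lab,st,ce=cv2.connectedComponentsWithStats(m);k=1+np.argmax(st[1:,4]);x,y,w,h,a=st[k]
    print(n,"seen bbox",x,y,x+w,y+h,"area",a,"cen",ce[k].round(1))
    for L in(0,.0025,.005,.008):
        P=hull(d,A,yaw,L);M=cv2.moments(P);print("   L",L,P.min(0).round(1),P.max(0).round(1),"area",round(M["m00"]),"cen",np.round([M["m10"]/M["m00"],M["m01"]/M["m00"]],1))
if __name__=="__main__":
    W,d=pickle.load(open("e.pkl","rb"));D0=pickle.load(open("d0.pkl","rb"))
    cmp("wrist now",W,np.radians(-2.1));cmp("scene now",d,np.radians(-2.1))
    cmp("scene parked",D0["scene"],np.radians(-72));cmp("wrist parked",pickle.load(open("w3.pkl","rb")),np.radians(-72))
E
python3 k.py
```

```text
wrist now seen bbox 305 12 330 87 area 1647 cen [316.7  48.8]
   L 0 [303.7   9.4] [329.9  87.6] area 1986 cen [316.9  48.1]
   L 0.0025 [303.5   8.3] [330.   87.6] area 2037 cen [316.9  47.6]
   L 0.005 [303.4   7.3] [330.2  87.6] area 2090 cen [316.9  47. ]
   L 0.008 [303.1   6. ] [330.4  87.6] area 2156 cen [316.9  46.4]
scene now seen bbox 339 233 342 235 area 3 cen [340.  233.7]
   L 0 [337.1 222.2] [357.6 241.8] area 264 cen [347.2 231.9]
   L 0.0025 [337.2 221.5] [357.7 241.2] area 266 cen [347.2 231.3]
   L 0.005 [337.2 220.9] [357.7 240.6] area 267 cen [347.3 230.7]
   L 0.008 [337.2 220.1] [357.8 239.8] area 269 cen [347.4 229.9]
scene parked seen bbox 344 222 350 243 area 81 cen [347.  232.5]
   L 0 [343.3 219.9] [351.1 244.1] area 161 cen [347.2 232.1]
   L 0.0025 [343.3 219.3] [351.2 243.5] area 162 cen [347.3 231.4]
   L 0.005 [343.3 218.6] [351.2 242.9] area 163 cen [347.3 230.8]
   L 0.008 [343.4 217.8] [351.3 242.2] area 164 cen [347.4 230. ]
wrist parked seen bbox 291 3 345 81 area 1882 cen [316.8  41.4]
   L 0 [287.4  -1.9] [346.5  83.6] area 2216 cen [316.7  41. ]
   L 0.0025 [287.   -3.1] [346.9  83.6] area 2276 cen [316.7  40.4]
   L 0.005 [286.6  -4.3] [347.3  83.5] area 2338 cen [316.6  39.7]
   L 0.008 [286.1  -5.8] [347.8  83.5] area 2417 cen [316.6  39. ]
```

The knob centroids match zero lift, the same as when parked, so the pin is in the notch.

```bash
python3 -c "
from station import ctrl
print(ctrl.finish_job())"
```

```text
the job is handed in; nothing more can be done
None
```

The job is handed in at about 21 s. The tile was pushed until it stalled at about 7 N against the end stop. The pictures show the clamp arm across it and the knob fully down, so the pin is in the notch. The gripper has let go and is clear.

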